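# Turn the wheel on its stand until the valve is on top

### The arm

A 6-joint arm with a two-finger parallel gripper is mounted at the origin on a cart in front of the work surface, level with it; the furniture and walls round the work are solid. World frame = base frame: x ahead of the robot, y to its left, z up, the work surface at z = 0. Lengths are in mm, angles in degrees, forces in N, time in s.
With the tool pointing down it reaches from about 375 to 925 mm from the base axis. Payload 5.7 kg.
Tool frame: the origin (TCP) lies at the very end of the fingers, on their centre line; the grasp point (between the pads) lies 19 mm behind it; x points along the fingers, z is the direction in which the jaws open and shut, and the axes are right-handed (so a half turn about x gives the same grasp; the last joint's range is limited). The gripper opens to 88 mm and grips with 3 to 60 N. Pads are 20 mm wide; open, the fingers measure 115 mm over their backs; the gripper's body (75 mm by 178 mm) begins 61 mm behind the grasp point.
Start: joints at [-79.475, 20.558, 86.54, -0, 72.909, -6.595], TCP at [176.609, -573.386, 222.623] pointing down, gripper open.
Joint ranges: [-170.27, 170.27], [-57.76, 135], [12.27, 136.19], [-55.21, 235.2], [11.17, 155.16], [-170.74, 170.74]. Speed limits (degrees/s): [136.94, 136.94, 180, 180, 180, 180].

### API

Orientations are given as a 3x3 rotation matrix whose columns are the frame's x, y, z axes.
In Python, from plant import reach, move_linear, movej, command_gripper, sleep, inverse_kinematics, state, grab_frame, MotionError, hand_in gives the robot as it stands. Calls block until the motion is done:
- reach(position, orientation): joint-space move of the TCP to a pose.
- move_linear(position, attitude=None, v=150, stop_force=None): straight line of the TCP; attitude=None keeps the orientation; v is the mean speed in mm/s. With stop_force (N) it stops when the force on the tool has changed by that much, and returns True; else False.
- movej(angles): joint-space move.
- command_gripper(opening, newtons=None): finger opening in mm; newtons is the grip in N (None keeps the last); returns when the fingers have stopped.
- sleep(seconds).
- inverse_kinematics(position, orientation): joint angles nearest the present ones, or None.
- state(): the state.
- grab_frame(name): name is "scene" or "top" or "wrist"; returns a dict with "pixels" (480x640x3 uint8, red, green, blue), "fx", "fy", "cx", "cy" (pixels), "position" and "orientation" of the camera in the world. Camera axes: x right, y up, looking along -z (the intrinsics and any distortion apply to the point x, -y, -z); pixel columns grow to the right and rows downward; lengths in mm; the calibration is good to about 2 mm. A picture is of the moment at which its call begins. There is no depth.
A pose or a line that the arm cannot do raises MotionError and nothing moves.
- hand_in(): hands the job in, once; it reports no verdict.
The state is a dict: "t": time; "q": joint angles; "qvel": joint speeds; "joint_efforts": joint torques, N m; "tcp_pos": TCP position; "tcp_rot": TCP orientation; "contact_force": force on the tool from outside, world axes, zero at the start; "torque": the same for the moment, N m; "finger_gap": finger opening in mm.
Only numpy, scipy, OpenCV 4.12 (cv2) and the standard library are available. Lean on these libraries where they do the work, as an engineer would, in place of code of your own. Each camera call takes 0.05 s, during which the arm holds its last target.

### The job

The trolley wheel on the bench stand must have its valve at the very top, straight above the axle, ready for the pressure check. Turn it there, either way round, by pushing gently (a few newtons are enough) on its spokes with the shut fingertips, one spoke after another in two or more pushes: draw the fingers right out of the wheel, with the valve part-way up, before the last push. Do not grip anything, do not push on the tyre or the valve stem, do not shift or lift the stand, and leave the other things on the bench alone.

Things in the scene. Friction and masses are not known exactly. Their poses are not given: they have to be found in the camera images.
- wheel_stand: Grey steel stand (about 5 kg with the wheel), loose on the bench. Base 180 (x) x 250 (y) mm, top 16 mm up; uprights 34 mm wide (40 at the axle), 8 mm thick, at x = -56 and +56 mm carry the axle 187 mm up; axle nuts end at x = -77 and +77 mm. Origin: centre of the underside; z up, x along the axle away from the robot, y left. The wheel hangs upright between them, its face to the robot.
- axle (a point): Centre of the wheel, on the axle, mid-way through the tyre. Wheel 315 mm over the tyre, tyre 32 mm thick (axially too); rim from 34 mm on the robot's side to 14 mm beyond, inside 123 mm from the axle; hub 54 mm across, 96 mm long. Turns with the wheel: its z axis points from axle to valve, its x axis along the axle, away from the robot.
- spoke (a point): Point on one of five straight spokes, 66 mm from the axle. Spokes run from hub to rim at 36, 108, 180, 252 and 324 degrees clockwise (seen from the robot) from the valve; this one is the 180 one, opposite the valve. Each is 14 mm wide and 12 mm thick along the axle and dished towards the robot, 20 to 32 mm on the robot's side of the axle point. The gaps between are open right through.
- valve (a point): Middle of the valve stem, 106 mm from the axle. The stem (9 to 15 mm thick; rubber foot, brass, black cap) grows from the inside of the rim towards the hub, from 123 to 88 mm from the axle, 18 mm on the robot's side of the axle point, in the middle of one gap between two spokes. Its z axis points outward from the axle.
- wheel (a joint): Turn of the wheel, rad, no stop: 0 or 2 pi when the valve is at the very top, straight above the axle; grows clockwise as seen from the robot (pi/2: valve on the right, pi: at the bottom). Starts between 2.4 and 3.9. Stiff bearing, about 0.14 N m (2 to 3 N on a spoke half-way out): the wheel stays where it is left and does not coast.
- tyre: The black rubber tyre round the rim, 315 mm across; origin at the centre of the wheel.
- valve_stem: The valve stem itself (see point valve); its origin is at the centre of the wheel.
- spanner: Bystander: combination spanner lying flat, 190 mm long, 7 mm high, left of the stand. Origin: centre of its underside.
- hex_keys: Bystander: small folding key set, 45x78x20 mm, right of the stand towards the robot. Origin: centre of its underside.
- tape_measure: Bystander: yellow pocket tape measure, 75x89x34 mm, right of the stand. Origin: centre of its underside.
- sanding_block: Bystander: black sanding block, 72x108x38 mm, at the right of the bench. Origin: centre of its underside.
- offcut: Bystander: wooden offcut, 60x115x30 mm, at the right of the bench. Origin: centre of its underside.

How it is judged (in metres and radians):
On the way:
1. a first push is over: the fingers are drawn right out of the wheel (grasp point over 120 mm from its centre) and the valve is part-way up, between about 11 and 132 degrees from the top (contact force between the fingers and wheel_stand below 0.05 N and distance between the grasp point and axle above 0.12 m and angle between valve's own z axis and vertical between 0.2 and 2.3 rad), for 0.2 s.
At the end, for the whole second after the job is handed in: The valve is at the top within 0.12 rad (7 degrees), the wheel is still and the stand is upright within 20 mm of where it was (angle between valve's own z axis and vertical below 0.12 rad and velocity of joint wheel between -0.03 and 0.03 rad/s and distance of wheel_stand from where it was at the start of the episode below 0.02 m and angle between wheel_stand's own z axis and vertical below 0.03 rad); the robot touches nothing.
It fails at once if the wheel or stand is gripped, pushed hard or leaned on (over 35 N) (contact force between any of the fingers, the arm and wheel_stand above 35 N).
It fails at once if the tyre is pushed (over 3 N) (contact force between any of the fingers, the arm and tyre above 3 N).
It fails at once if the valve stem is pushed (over 2 N) (contact force between any of the fingers, the arm and valve_stem above 2 N).
It fails at once if the stand is shifted by over 20 mm, tipped or lifted (distance of wheel_stand from where it was at the start of the episode above 0.02 m or angle between wheel_stand's own z axis and vertical above 0.08 rad or height (world z) of wheel_stand above 0.01 m).
It fails at once if another thing on the bench is moved by over 20 mm (distance of any of spanner, hex_keys, tape_measure, sanding_block, offcut from where it was at the start of the episode above 0.02 m).
It also fails if it takes over 51 s, if anything falls off the work surface, if the arm or the gripper's body presses on something with over 40 N, if the wrist force passes 120 N, or if a joint passes its speed limit or range.

## Working session

There is one attempt and no reset: what is moved stays moved. The work goes in short steps, each a Python script; the robot and the scene stay as the last script left them, time stands still between calls to the robot, and variables do not carry over. Pictures are saved under pics/ and viewed, and the job is handed in when it is done.

```bash
mkdir -p pics; ls; cat > h.py <<'E'
from plant import *
import numpy as np, cv2
def snap(n,f):
    d=grab_frame(n); cv2.imwrite('pics/'+f+'.png',d['pixels'][:,:,::-1])
    np.savez('pics/'+f+'.npz',**{k:np.array(v) for k,v in d.items()})
    return d
def ray(d,u,v):
    R=np.array(d['orientation']).reshape(3,3)
    r=R@np.array([(u-d['cx'])/d['fx'],-(v-d['cy'])/d['fy'],-1.0]);return np.array(d['position']),r/np.linalg.norm(r)
def onplane(d,u,v,n,c):
    p,r=ray(d,u,v);n=np.array(n,float);return p+r*((c-n@p)/(n@r))
def tri(rays):
    A=np.zeros((3,3));b=np.zeros(3)
    for p,r in rays:
        M=np.eye(3)-np.outer(r,r);A+=M;b+=M@p
    return np.linalg.solve(A,b)
def proj(d,X):
    R=np.array(d['orientation']).reshape(3,3);c=R.T@(np.array(X)-np.array(d['position']))
    return d['cx']+d['fx']*c[0]/-c[2], d['cy']-d['fy']*c[1]/-c[2]
E
python3 - <<'E'
from h import *
for n in ['scene','top','wrist']:
    d=snap(n,n+'0'); print(n,{k:np.round(v,3).tolist() if k!='pixels' else 0 for k,v in d.items()})
s=state();print(s['t'],s['contact_force'],np.round(s['tcp_rot'],2))
E
```

```text
pics
scene {'pixels': 0, 'fx': 605.704, 'fy': 605.704, 'cx': 322.279, 'cy': 243.387, 'position': [-405.147, -588.793, 1485.351], 'orientation': [[0.444, 0.687, -0.575], [-0.896, 0.332, -0.296], [-0.012, 0.646, 0.763]]}
top {'pixels': 0, 'fx': 528.312, 'fy': 528.312, 'cx': 320.305, 'cy': 238.983, 'position': [486.702, -103.722, 1450.573], 'orientation': [[0.005, 0.999, -0.048], [-1.0, 0.004, -0.012], [-0.012, 0.048, 0.999]]}
wrist {'pixels': 0, 'fx': 395.983, 'fy': 395.983, 'cx': 316.595, 'cy': 237.117, 'position': [246.486, -550.9, 383.61], 'orientation': [[0.294, 0.922, 0.252], [-0.956, 0.284, 0.076], [-0.001, -0.263, 0.965]]}
0.15 [ 0.32273225 -0.2655625  -0.78528296] [[-0.    0.96  0.29]
 [ 0.    0.29 -0.96]
 [-1.    0.   -0.  ]]
```

View pics/scene0.png

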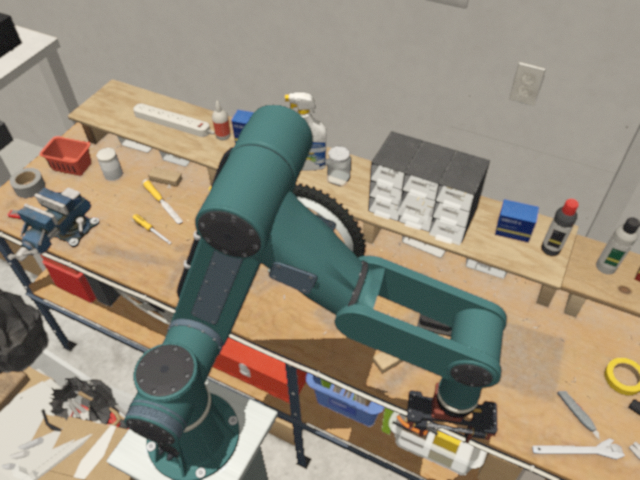

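View pics/top0.png

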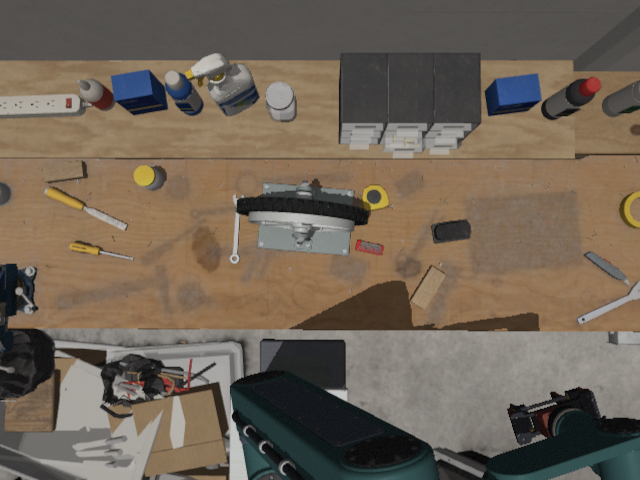

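View pics/wrist0.png

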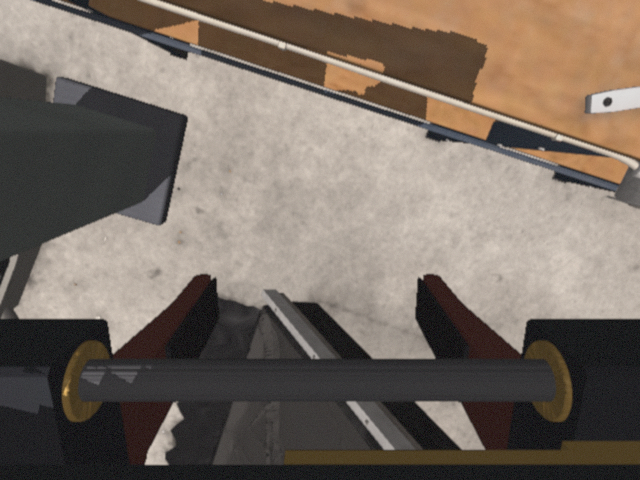

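The scene view has the wheel hidden behind the arm. The top view shows the stand base at about (258..355, 183..255) px, with the wheel above it, slightly turned, and the hex keys at (369,247). Next I'll locate the stand in the top view.

```bash
cat >> h.py <<'E'
def load(f):
    z=np.load('pics/'+f+'.npz');return {k:z[k] for k in z}
E
python3 - <<'E'
from h import *
d=load('top0')
for n,u,v,z in [('table front',320,330,0),('base fl',258,254,16),('base fr',348,254,16),('base bl',262,184,16),('base br',354,191,16),('hex',369,247,20),('tape',375,197,34),('spanTop',237,198,7),('spanBot',235,260,7),('axle near',302,237,187),('axle far',310,184,187)]:
    print(n,np.round(onplane(d,u,v,[0,0,1],z)))
im=cv2.imread('pics/top0.png')[160:280,210:410];cv2.imwrite('pics/top0c.png',cv2.resize(im,None,fx=4,fy=4,interpolation=cv2.INTER_CUBIC))
E
```

```text
table front [308. -87.   0.]
base fl [514.  82.  16.]
base fr [ 516. -162.   16.]
base bl [706.  74.  16.]
base br [ 688. -178.   16.]
hex [ 535. -219.   20.]
tape [ 669. -234.   34.]
spanTop [668. 143.   7.]
spanBot [498. 146.   7.]
axle near [552. -45. 187.]
axle far [680. -63. 187.]
```

View pics/top0c.png

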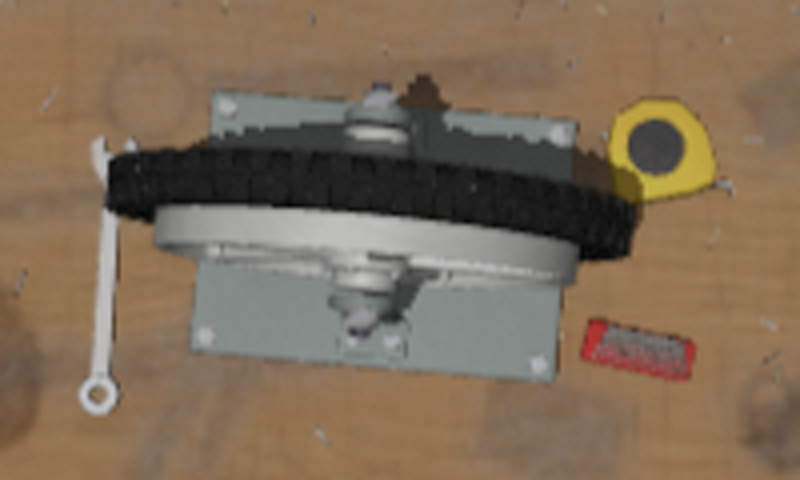

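```bash
cat >> h.py <<'E'
def col(*a): return np.array(a,float).T
def rotx(base_yaw,roll,pitch=0):
    # tool x ahead (yaw), pitched down by pitch deg, rolled; roll 0: tool y up
    from scipy.spatial.transform import Rotation as R
    R0=np.array([[1,0,0],[0,0,-1],[0,1,0]],float) # cols: x->X, y->Z, z->-Y
    return R.from_euler('z',base_yaw,degrees=True).as_matrix()@R.from_euler('y',pitch,degrees=True).as_matrix()@R0@R.from_euler('x',roll,degrees=True).as_matrix()
E
python3 - <<'E'
from h import *
d=load('top0')
P=[onplane(d,u,v,[0,0,1],16) for u,v in [(258,247.75),(348,255),(263.5,183),(354.2,191)]]
P=np.array(P);print(np.round(P));c=P.mean(0)
e=[P[2]-P[0],P[3]-P[1]];f=[P[0]-P[1],P[2]-P[3]]
print(c,[np.linalg.norm(x) for x in e+f],[np.degrees(np.arctan2(x[1],x[0])) for x in e],[np.degrees(np.arctan2(-x[0],x[1])) for x in f])
yaw=-5
for roll in [0,90,180,-90]:
  for pitch in [0,15]:
    Rm=rotx(yaw,roll,pitch)
    for X in [[430,-40,200],[430,-40,300],[590,30,187],[590,-110,187],[590,-40,260],[590,-40,120]]:
        q=inverse_kinematics(X,Rm); print(roll,pitch,X,None if q is None else np.round(q,0).tolist())
E
```

```text
[[ 531.   83.   16.]
 [ 513. -162.   16.]
 [ 709.   69.   16.]
 [ 688. -179.   16.]]
[610.19428508 -47.13084105  16.        ] [np.float64(177.7865777341461), np.float64(175.44301989873443), np.float64(245.44150765190318), np.float64(248.94847263039802)] [np.float64(-4.2500959279312145), np.float64(-5.390633028407245)] [np.float64(-4.3343283802362915), np.float64(-4.880526819448864)]
0 0 [430, -40, 200] None
0 0 [430, -40, 300] None
0 0 [590, 30, 187] None
0 0 [590, -110, 187] None
0 0 [590, -40, 260] None
0 0 [590, -40, 120] None
0 15 [430, -40, 200] None
0 15 [430, -40, 300] None
0 15 [590, 30, 187] None
0 15 [590, -110, 187] None
0 15 [590, -40, 260] None
0 15 [590, -40, 120] None
90 0 [430, -40, 200] None
90 0 [430, -40, 300] None
90 0 [590, 30, 187] None
90 0 [590, -110, 187] None
90 0 [590, -40, 260] None
90 0 [590, -40, 120] None
90 15 [430, -40, 200] None
90 15 [430, -40, 300] None
90 15 [590, 30, 187] None
90 15 [590, -110, 187] None
90 15 [590, -40, 260] None
90 15 [590, -40, 120] None
180 0 [430, -40, 200] None
180 0 [430, -40, 300] None
180 0 [590, 30, 187] None
180 0 [590, -110, 187] None
180 0 [590, -40, 260] None
180 0 [590, -40, 120] None
180 15 [430, -40, 200] None
180 15 [430, -40, 300] None
180 15 [590, 30, 187] None
180 15 [590, -110, 187] None
180 15 [590, -40, 260] None
180 15 [590, -40, 120] None
-90 0 [430, -40, 200] None
-90 0 [430, -40, 300] None
-90 0 [590, 30, 187] None
-90 0 [590, -110, 187] None
-90 0 [590, -40, 260] None
-90 0 [590, -40, 120] None
-90 15 [430, -40, 200] None
-90 15 [430, -40, 300] None
-90 15 [590, 30, 187] None
-90 15 [590, -110, 187] None
-90 15 [590, -40, 260] None
-90 15 [590, -40, 120] None
```

```bash
python3 - <<'E'
from h import *
for X in [[430,-40,250],[450,-40,300],[595,25,187],[595,-115,187],[595,-40,260],[595,30,150]]:
  out=[]
  for pitch in range(0,91,10):
   for roll in [0,90,180,-90]:
    for yaw in [-45,-25,-5,15,35]:
      q=inverse_kinematics(X,rotx(yaw,roll,pitch))
      if q is not None: out.append((pitch,roll,yaw))
  print(X,out)
  
E
```

```text
[430, -40, 250] [(30, 0, 35), (30, 90, 35), (30, 180, 35), (30, -90, 35), (40, 0, 35), (40, 90, 35), (40, 180, 35), (40, -90, 35), (50, 0, -25), (50, 0, -5), (50, 0, 15), (50, 0, 35), (50, 90, -45), (50, 90, -25), (50, 90, -5), (50, 90, 15), (50, 90, 35), (50, 180, -45), (50, 180, -25), (50, 180, -5), (50, 180, 35), (50, -90, -45), (50, -90, -25), (50, -90, -5), (50, -90, 15), (50, -90, 35), (60, 0, -45), (60, 0, -25), (60, 0, -5), (60, 0, 15), (60, 0, 35), (60, 90, -45), (60, 90, -25), (60, 90, -5), (60, 90, 15), (60, 90, 35), (60, 180, -45), (60, 180, -25), (60, 180, -5), (60, 180, 15), (60, -90, -45), (60, -90, -25), (60, -90, -5), (60, -90, 15), (60, -90, 35), (70, 0, -45), (70, 0, -25), (70, 0, -5), (70, 0, 15), (70, 0, 35), (70, 90, -45), (70, 90, -25), (70, 90, -5), (70, 90, 15), (70, 90, 35), (70, 180, -45), (70, 180, -25), (70, 180, -5), (70, 180, 15), (70, 180, 35), (70, -90, -45), (70, -90, -25), (70, -90, -5), (70, -90, 15), (70, -90, 35), (80, 0, -45), (80, 0, -25), (80, 0, -5), (80, 0, 15), (80, 0, 35), (80, 90, -45), (80, 90, -25), (80, 90, -5), (80, 90, 15), (80, 90, 
[... 8693 characters left out ...]
45), (70, 180, -25), (70, 180, -5), (70, 180, 15), (70, 180, 35), (70, -90, -45), (70, -90, -25), (70, -90, -5), (70, -90, 15), (70, -90, 35), (80, 0, -45), (80, 0, -25), (80, 0, -5), (80, 0, 15), (80, 0, 35), (80, 90, -45), (80, 90, -25), (80, 90, 15), (80, 90, 35), (80, 180, -45), (80, 180, -25), (80, 180, -5), (80, 180, 15), (80, 180, 35), (80, -90, -45), (80, -90, -25), (80, -90, -5), (80, -90, 15), (80, -90, 35), (90, 0, -45), (90, 0, -25), (90, 0, -5), (90, 0, 15), (90, 0, 35), (90, 90, -45), (90, 90, -25), (90, 90, 15), (90, 90, 35), (90, 180, -45), (90, 180, -25), (90, 180, -5), (90, 180, 15), (90, 180, 35), (90, -90, -45), (90, -90, -25), (90, -90, -5), (90, -90, 15), (90, -90, 35)]
```

```bash
cat > fit.py <<'E'
from h import *
from scipy.spatial.transform import Rotation as R
from scipy.optimize import least_squares
import itertools,pickle
rng=np.random.default_rng(0)
D=[]
s=state(); D.append((s['q'],s['tcp_pos'],s['tcp_rot']))
n=0
for k in range(400):
    X=[rng.uniform(300,750),rng.uniform(-500,200),rng.uniform(50,500)]
    Rm=rotx(rng.uniform(-90,60),rng.uniform(-180,180),rng.uniform(0,100))
    q=inverse_kinematics(X,Rm)
    if q is not None: D.append((np.array(q),np.array(X),Rm))
pickle.dump(D,open('D.pkl','wb'));print(len(D),np.array([d[0] for d in D]).min(0),np.array([d[0] for d in D]).max(0))
print(state()['t'])
E
python3 fit.py; cat > fk.py <<'E'
import numpy as np,pickle,itertools
from scipy.spatial.transform import Rotation as R
from scipy.optimize import least_squares
def fk(q,p,sg,rv):
    q=np.atleast_2d(q)*np.array(sg)
    ax='zyyzyz'; T=np.zeros((len(q),3)); Ro=R.identity(len(q))
    for i in range(6):
        Ro=Ro*R.from_euler(ax[i],q[:,i],degrees=True); T=T+Ro.apply(p[3*i:3*i+3])
    return T,Ro*R.from_rotvec(rv)
if __name__=='__main__':
    D=pickle.load(open('D.pkl','rb'))
    Q=np.array([d[0] for d in D]);X=np.array([d[1] for d in D]);RR=R.from_matrix(np.array([np.array(d[2]).reshape(3,3) for d in D]))
    best=None
    for s4,s6 in itertools.product([1,-1],[1,-1]):
        sg=[1,1,1,s4,1,s6]
        def res(v):
            T,Ro=fk(Q,v[:18],sg,v[18:])
            return np.r_[((T-X)/100).ravel(),(RR.inv()*Ro).as_rotvec().ravel()]
        # initial tool rot guess from first sample
        v0=np.r_[0,0,300,0,0,400,0,0,200,0,0,200,0,0,100,0,0,150,0,0,0]
        _,Ro=fk(Q[:1],v0[:18],sg,np.zeros(3)); v0[18:]=(Ro.inv()*RR[0])[0].as_rotvec()
        r=least_squares(res,v0,x_scale=np.r_[np.ones(18)*100,np.ones(3)])
        print(sg,r.cost,np.abs(r.fun).max())
        if best is None or r.cost<best[0]: best=(r.cost,sg,r.x)
    print(np.round(best[2],2)); pickle.dump(best,open('fk.pkl','wb'))
E
python3 fk.py
```

```text
294 [-101.88929458  -40.75474681   27.64253153  -54.07898254   12.47005531
 -168.86942075] [ 61.11028458  72.08602583 135.64014772 232.62298396 122.32366883
 170.70982702]
0.15
[1, 1, 1, 1, 1, 1] 4.2874247194855876e-23 1.1766587704187259e-12
[1, 1, 1, 1, 1, -1] 462.5435846660926 3.1316254571819306
[1, 1, 1, -1, 1, 1] 663.0808581972386 4.959240184035018
[1, 1, 1, -1, 1, -1] 990.9554041855646 5.052227174457595
[  0.    42.56 266.5   -0.     3.58 611.1  112.2   22.76 -92.09  -0.
 -28.97 525.69  -0.    28.97 -65.56  -0.    -0.   446.91  -0.    -1.57
  -0.  ]
```

```bash
cat > ik.py <<'E'
from h import *
import pickle
from fk import fk
from scipy.optimize import least_squares
from scipy.spatial.transform import Rotation as R
_,sg,v=pickle.load(open('fk.pkl','rb'))
LO=np.array([-170.27,-57.76,12.27,-55.21,11.17,-170.74])+1;HI=np.array([170.27,135,136.19,235.2,155.16,170.74])-1
def FK(q):
    T,Ro=fk(q,v[:18],sg,v[18:]);return T[0],Ro[0].as_matrix()
def IK(X,Rm,seeds):
    Rt=R.from_matrix(Rm)
    for s in seeds:
        def res(q):
            T,Ro=fk(q,v[:18],sg,v[18:]);return np.r_[(T[0]-X)/100,(Rt.inv()*Ro)[0].as_rotvec()]
        r=least_squares(res,np.clip(s,LO+.1,HI-.1),bounds=(LO,HI),x_scale=30.,max_nfev=60)
        if r.cost<1e-10: return r.x
    return None
SEEDS=[np.array(s,float) for s in [[-10,0,110,0,40,0],[-10,20,120,0,30,0],[-30,0,110,20,50,-20],[10,-20,130,0,40,0],[-10,0,120,180,40,-160]]]
YAW=-4.7
Rs=R.from_euler('z',YAW,degrees=True).as_matrix()
AX=np.array([610.2,-47.1,187.])
def W(p): return AX+Rs@np.array(p,float)   # stand frame relative to axle
E
python3 - <<'E'
from ik import *
d=load('wrist0'); s=pickle.load(open('D.pkl','rb'))[0]
Rt=np.array(s[2]).reshape(3,3);print('cam in tool',np.round(Rt.T@(d['position']-np.array(s[1])),1));print(np.round(Rt.T@d['orientation'],3))
pts=[(-10,r*np.sin(a),r*np.cos(a)) for r in (66,) for a in np.radians([-90,-60,-30,0,30,60,90])]+[(-90,75,0),(-90,-75,0),(-140,0,66)]
for roll in (0,180):
 for yaw in (YAW-10,YAW,YAW+10):
  for pitch in (25,30,35,40,45):
    Rm=rotx(yaw,roll,pitch);qs=[IK(W(p),Rm,SEEDS) for p in pts]
    print(roll,yaw,pitch,''.join('.' if q is None else 'o' for q in qs), None if qs[0] is None else np.round(qs[0]))
E
```

```text
cam in tool [-161.6   73.4   -0.6]
[[-0.     0.263 -0.965]
 [-0.     0.965  0.263]
 [ 1.     0.    -0.   ]]
0 -14.7 25 .......... None
0 -14.7 30 ...ooo.... None
0 -14.7 35 .oooooo... None
0 -14.7 40 o.....o... [-20.  15. 131. 167.  17. -81.]
0 -14.7 45 .......... None
0 -4.7 25 .......... None
0 -4.7 30 .......... None
0 -4.7 35 ooooooo... [-30.  19. 135. 139.  33. -69.]
0 -4.7 40 ooo...o... [-29.  15. 131. 126.  23. -54.]
0 -4.7 45 ooo......o [-27.  13. 127. 100.  16. -27.]
0 5.3 25 .......... None
0 5.3 30 .ooo...... None
0 5.3 35 ooooooo... [-39.  20. 132. 114.  39. -59.]
0 5.3 40 ooooooo... [-36.  16. 129. 102.  31. -43.]
0 5.3 45 ooooooo.oo [-34.  14. 125.  84.  27. -24.]
180 -14.7 25 .......... None
180 -14.7 30 .......... None
180 -14.7 35 .......... None
180 -14.7 40 .......... None
180 -14.7 45 .......... None
180 -4.7 25 .......... None
180 -4.7 30 .......... None
180 -4.7 35 .......... None
180 -4.7 40 .......... None
180 -4.7 45 ..o......o None
180 5.3 25 .......... None
180 5.3 30 .......... None
180 5.3 35 .......... None
180 5.3 40 .......... None
180 5.3 45 ....o..... None
```

```bash
nproc; cat > clr.py <<'E'
from ik import *
def g(a,b,n): return np.linspace(a,b,n)
def box(x0,x1,y0,y1,z0,z1,nx,ny,nz):
    P=np.array(np.meshgrid(g(x0,x1,nx),g(y0,y1,ny),g(z0,z1,nz))).reshape(3,-1).T
    return P
FING=box(-80,0,-11,11,-14,14,17,3,3)
BODY=np.vstack([box(-230,-80,-37.5,37.5,-89,89,8,6,12),box(-380,-230,-50,50,-50,50,6,4,4),box(-190,-140,37,105,-30,30,4,4,4)])
def boxd(p,lo,hi):
    d=np.maximum(np.maximum(lo-p,p-hi),0);return np.linalg.norm(d,axis=1)
def ann(p,r0,r1,x0,x1):
    r=np.hypot(p[:,1],p[:,2]);return np.hypot(np.maximum(np.maximum(r0-r,r-r1),0),np.maximum(np.maximum(x0-p[:,0],p[:,0]-x1),0))
def clear(p):  # p in stand frame relative to axle ; excludes spokes
    return np.min([ann(p,123,157.5,-34,16),ann(p,0,27,-48,48),ann(p,0,12,-77,77),
      boxd(p,[-60,-20,-187],[-52,20,20]),boxd(p,[-90,-125,-187],[90,125,-171]),np.maximum(p[:,2]+187,0)],axis=0)
def tipclear(tip,Rrel,fb=False):
    F=clear(tip+FING@Rrel.T).min();B=clear(tip+BODY@Rrel.T).min()
    # spokes plane: body must stay out of x>-36 inside
    return F,B
E
cat > search.py <<'E'
from clr import *
from multiprocessing import Pool
PH=np.arange(0,360,15)
def job(o):
    yaw,roll,pitch=o
    Rm=rotx(yaw,roll,pitch);Rrel=Rs.T@Rm;out={}
    a=Rrel[:,0]
    for ph in PH:
        t=np.array([-10,-70*np.sin(np.radians(ph)),70*np.cos(np.radians(ph))])
        # clockwise seen from robot: +y is left so right = -y
        ok=True;m=99
        for back in (0,40,80,110):
            F,B=tipclear(t-a*back,Rrel)
            if F<10 or B<6: ok=False;break
            m=min(m,F,B)
        if not ok: continue
        q0=IK(W(t),Rm,SEEDS)
        if q0 is None: continue
        q1=IK(W(t-a*100),Rm,[q0])
        if q1 is None: continue
        out[int(ph)]=round(float(m))
    return o,out
if __name__=='__main__':
    O=[(y,r,p) for y in (-45,-35,-25,-15,-5,5,15,25,35,45) for r in (-90,-45,0,45,90,135,180) for p in (0,10,20,30,40,50)]
    with Pool() as P: Rz=P.map(job,O,chunksize=2)
    Rz.sort(key=lambda t:-len(t[1]))
    for o,out in Rz[:25]: print(o,len(out),out)
E
export OMP_NUM_THREADS=1; time timeout 570 python3 search.py
```

```text
4
(25, 45, 30) 15 {0: 8, 15: 8, 30: 9, 45: 10, 60: 10, 75: 10, 90: 10, 105: 10, 120: 9, 135: 9, 150: 8, 300: 13, 315: 13, 330: 11, 345: 8}
(35, 90, 0) 13 {0: 14, 15: 14, 30: 14, 45: 14, 60: 13, 75: 13, 90: 14, 105: 13, 120: 13, 135: 14, 150: 14, 165: 14, 345: 10}
(25, 45, 20) 12 {0: 8, 15: 8, 30: 10, 45: 13, 60: 14, 75: 14, 90: 15, 105: 14, 120: 12, 135: 12, 150: 10, 345: 9}
(15, 45, 30) 9 {0: 15, 15: 15, 30: 15, 45: 13, 60: 11, 75: 11, 90: 11, 105: 19, 345: 16}
(25, 90, 0) 9 {30: 25, 45: 22, 60: 21, 75: 21, 90: 22, 105: 21, 120: 21, 135: 22, 150: 21}
(25, 90, 10) 9 {30: 19, 45: 18, 60: 17, 75: 18, 90: 15, 105: 12, 120: 12, 135: 12, 150: 20}
(25, -45, 0) 8 {30: 11, 45: 13, 60: 15, 75: 16, 90: 16, 105: 15, 120: 12, 135: 6}
(25, 45, 0) 8 {45: 6, 60: 12, 75: 15, 90: 16, 105: 16, 120: 15, 135: 13, 150: 11}
(25, 45, 10) 8 {45: 11, 60: 14, 75: 16, 90: 17, 105: 16, 120: 14, 135: 13, 150: 10}
(25, 0, 0) 7 {45: 9, 60: 11, 75: 16, 90: 17, 105: 16, 120: 11, 135: 9}
(25, 90, 20) 7 {0: 8, 15: 11, 30: 11, 45: 11, 60: 11, 75: 7, 150: 16}
(25, -90, 20) 6 {0: 8, 15: 11, 30: 11, 45: 11, 60: 11, 75: 7}
(25, -45, 10) 6 {30: 9, 45: 12, 60: 14, 75: 14, 90: 12, 105: 8}
(35, 90, 10) 6 {15: 7, 30: 7, 45: 8, 75: 8, 150: 11, 165: 14}
(-5, 0, 40) 5 {30: 13, 45: 13, 60: 13, 75: 13, 90: 13}
(15, 0, 30) 5 {15: 9, 30: 10, 45: 10, 60: 10, 75: 9}
(25, 0, 10) 5 {45: 11, 60: 14, 75: 14, 90: 12, 105: 11}
(15, -90, 30) 4 {0: 9, 15: 10, 30: 10, 45: 8}
(15, 90, 30) 4 {0: 9, 15: 10, 30: 10, 45: 8}
(25, -45, 20) 4 {30: 7, 45: 10, 60: 10, 75: 9}
(25, 0, 20) 4 {30: 7, 45: 10, 60: 10, 75: 9}
(35, -90, 10) 4 {15: 7, 30: 7, 45: 8, 75: 8}
(5, 0, 40) 3 {45: 7, 270: 13, 285: 14}
(15, -45, 30) 3 {15: 9, 30: 10, 45: 8}
(25, -90, 10) 3 {30: 19, 45: 18, 60: 17}
real	3m30.176s
user	13m22.893s
sys	0m0.381s
```

```bash
cat > view.py <<'E'
from clr import *
from multiprocessing import Pool
Ct=np.array([-161.6,73.4,-.6]);RC=np.array([[0,.263,-.965],[0,.965,.263],[1,0,0]],float)
def job(o):
    yaw,roll,pitch=o;Rm=rotx(yaw,roll,pitch);best=[]
    Rc=Rm@RC
    for D in (330,390,450):
      for v in (-60,0):   # pixel row offset of axle from centre
        r=Rc@np.array([0,-v/396,-1]);r/=np.linalg.norm(r)
        cam=AX+Rs@np.array([-20,0,0])-r*D
        tcp=cam-Rm@Ct
        ang=np.degrees(np.arccos((Rs.T@r)[0]))
        if ang>45 or tcp[2]<60: continue
        Rrel=Rs.T@Rm;F,B=tipclear(Rs.T@(tcp-AX),Rrel)
        if F<25 or B<25: continue
        q=IK(tcp,Rm,SEEDS)
        if q is not None: best.append((ang,D,v,o,np.round(tcp).tolist(),np.round(q,1).tolist()))
    return best
if __name__=='__main__':
    O=[(y,r,p) for y in range(-60,61,15) for r in (-90,-45,0,45,90) for p in (0,15,30,45,60)]
    with Pool(4) as P: L=sum(P.map(job,O),[])
    L.sort(key=lambda t:t[0])
    for l in L[:15]: print(l)
E
export OMP_NUM_THREADS=1; timeout 570 python3 view.py
```

```text
(np.float64(23.669602644597823), 330, 0, (30, -90, 15), [453.0, -110.0, 228.0], [-77.9, 33.8, 134.9, 69.6, 78.7, -169.1])
(np.float64(23.669602644597823), 390, 0, (30, -90, 15), [396.0, -124.0, 243.0], [-88.5, 31.1, 135.1, 59.1, 81.8, -167.8])
(np.float64(23.669602644597823), 450, 0, (30, -90, 15), [340.0, -138.0, 258.0], [-98.6, 28.4, 133.9, 49.1, 86.4, -166.2])
(np.float64(25.965179405819004), 330, 0, (30, -45, 0), [450.0, -116.0, 197.0], [-80.8, 56.5, 133.8, 69.5, 86.4, -144.6])
(np.float64(25.965179405819004), 390, 0, (30, -45, 0), [394.0, -135.0, 208.0], [-90.9, 54.5, 133.6, 59.4, 85.8, -142.0])
(np.float64(25.965179405819004), 450, 0, (30, -45, 0), [339.0, -155.0, 219.0], [-100.1, 51.9, 132.1, 49.9, 87.4, -138.1])
(np.float64(30.331372556305745), 330, -60, (30, -45, 0), [459.0, -151.0, 162.0], [-80.2, 59.4, 128.1, 69.9, 87.4, -142.0])
(np.float64(30.331372556305745), 390, -60, (30, -45, 0), [405.0, -176.0, 167.0], [-89.1, 58.2, 127.1, 61.0, 87.5, -139.6])
(np.float64(30.331372556305745), 450, -60, (30, -45, 0), [351.0, -202.0, 172.0], [-97.1, 56.6, 124.9, 52.9, 89.1, -136.2])
(np.float64(31.29082041321289), 330, -60, (30, -90, 15), [469.0, -156.0, 231.0], [-76.9, 33.5, 128.4, 69.4, 80.9, -162.4])
(np.float64(31.29082041321289), 390, -60, (30, -90, 15), [416.0, -179.0, 246.0], [-85.7, 31.2, 127.5, 60.9, 84.9, -160.8])
(np.float64(31.29082041321289), 450, -60, (30, -90, 15), [362.0, -202.0, 261.0], [-93.8, 29.2, 125.5, 53.4, 89.8, -159.2])
(np.float64(31.91834306486972), 450, -60, (15, -90, 30), [357.0, -130.0, 330.0], [-98.2, -6.4, 133.9, 52.8, 88.1, -133.2])
(np.float64(33.21369365134605), 330, 0, (30, -90, 30), [466.0, -102.0, 266.0], [-68.3, 12.1, 128.8, 64.3, 72.0, -139.0])
(np.float64(33.21369365134605), 390, 0, (30, -90, 30), [415.0, -113.0, 295.0], [-78.1, 7.0, 128.4, 56.6, 80.4, -137.4])
```

```bash
cat > t.py <<'E'
from clr import *
for o in [(30,90,0),(33,90,0),(36,90,0),(30,-90,0),(35,-90,0),(30,-90,10)]:
    yaw,roll,pitch=o;Rm=rotx(yaw,roll,pitch);Rrel=Rs.T@Rm;a=Rrel[:,0]
    for x in (-10,-4):
      for ph in (0,30,60,90,120,140):
        t=np.array([x,-70*np.sin(np.radians(ph)),70*np.cos(np.radians(ph))])
        c=[np.round(tipclear(t-a*b,Rrel)).astype(int).tolist() for b in (0,40,100)]
        q=IK(W(t),Rm,SEEDS+[np.array([-70,30,130,70,80,10]),np.array([-70,30,130,70,80,-160])]);q1=None if q is None else IK(W(t-a*110),Rm,[q])
        print(o,x,ph,c,None if q is None else np.round(q).tolist(),None if q1 is None else np.round(q1).tolist())
E
python3 t.py
```

```text
(30, 90, 0) -10 0 [[29, 19], [31, 53], [54, 103]] [-52.0, 45.0, 131.0, 98.0, 89.0, 4.0] [-71.0, 46.0, 133.0, 79.0, 90.0, 1.0]
(30, 90, 0) -10 30 [[22, 20], [22, 53], [52, 103]] [-56.0, 46.0, 128.0, 94.0, 90.0, 6.0] [-73.0, 46.0, 129.0, 77.0, 91.0, 4.0]
(30, 90, 0) -10 60 [[17, 20], [17, 53], [52, 109]] [-58.0, 49.0, 125.0, 92.0, 90.0, 5.0] [-74.0, 50.0, 126.0, 76.0, 91.0, 4.0]
(30, 90, 0) -10 90 [[18, 20], [18, 55], [52, 98]] [-59.0, 54.0, 124.0, 91.0, 90.0, 2.0] [-75.0, 54.0, 124.0, 75.0, 90.0, 1.0]
(30, 90, 0) -10 120 [[17, 20], [17, 50], [52, 63]] [-58.0, 59.0, 124.0, 92.0, 90.0, -3.0] [-74.0, 59.0, 124.0, 76.0, 89.0, -4.0]
(30, 90, 0) -10 140 [[20, 20], [20, 30], [52, 44]] [-57.0, 62.0, 124.0, 93.0, 90.0, -6.0] [-74.0, 63.0, 125.0, 77.0, 88.0, -8.0]
(30, 90, 0) -4 0 [[29, 14], [31, 47], [49, 97]] [-52.0, 45.0, 130.0, 98.0, 89.0, 5.0] [-70.0, 46.0, 133.0, 80.0, 90.0, 2.0]
(30, 90, 0) -4 30 [[19, 14], [19, 47], [46, 97]] [-55.0, 46.0, 127.0, 95.0, 89.0, 7.0] [-72.0, 46.0, 129.0, 78.0, 91.0, 5.0]
(30, 90, 0) -4 60 [[14, 14], [14, 47], [46, 103]] [-58.0, 49.0, 125.0, 92.0, 90.0, 6.0]
[... 5685 characters left out ...]
 -10 140 [[24, 7], [24, 39], [50, 77]] None None
(30, -90, 10) -4 0 [[23, 5], [23, 40], [43, 94]] [-51.0, 34.0, 129.0, 96.0, 78.0, -163.0] [-69.0, 31.0, 132.0, 79.0, 83.0, -163.0]
(30, -90, 10) -4 30 [[13, 8], [13, 44], [43, 100]] [-54.0, 36.0, 127.0, 92.0, 79.0, -162.0] [-71.0, 33.0, 128.0, 76.0, 84.0, -161.0]
(30, -90, 10) -4 60 [[10, 8], [10, 46], [43, 105]] [-57.0, 40.0, 125.0, 90.0, 79.0, -164.0] [-73.0, 37.0, 126.0, 75.0, 84.0, -163.0]
(30, -90, 10) -4 90 [[14, 5], [14, 44], [43, 103]] [-58.0, 45.0, 124.0, 90.0, 80.0, -169.0] [-73.0, 42.0, 125.0, 75.0, 83.0, -167.0]
(30, -90, 10) -4 120 [[17, 1], [17, 34], [43, 93]] None None
(30, -90, 10) -4 140 [[22, 1], [22, 33], [44, 77]] None None
```

```bash
cat > mv.py <<'E'
from clr import *
Ct=np.array([-161.6,73.4,-.6]);RC=np.array([[0,.263,-.965],[0,.965,.263],[1,0,0]],float)
SEED=np.array([-58,50,125,90,90,5.])
ARM=None
def chk(q0,q1,n=40):
    m=[];z=[]
    for s in np.linspace(0,1,n):
        T,Rm=FK(q0+(q1-q0)*s);p=Rs.T@(T-AX);Rr=Rs.T@Rm
        P=np.vstack([FING,BODY])@Rr.T+p
        m.append(clear(P).min())
    return np.round(m).astype(int)
def camproj(T,Rm,X):
    Rc=Rm@RC;c=Rc.T@(X-(T+Rm@Ct));return np.round([316.6+396*c[0]/-c[2],237.1-396*c[1]/-c[2]])
E
python3 - <<'E'
from mv import *
q0=np.array(state()['q'])
for yaw in (20,25,31):
  Rm=rotx(yaw,90,0);a=Rs.T@Rm[:,0]
  for ph,b in ((45,110),(90,110),(90,150),(45,200)):
    t=np.array([-10,-70*np.sin(np.radians(ph)),70*np.cos(np.radians(ph))])-a*b
    T=W(t);q=IK(T,Rm,[SEED])
    if q is None: print(yaw,ph,b,None);continue
    print(yaw,ph,b,np.round(T),np.round(q,1),[camproj(T,Rm,W(p)).tolist() for p in [(-20,0,0),(-20,0,120),(-20,0,-120),(-20,120,0),(-20,-120,0)]],chk(q0,q)[::3])
E
```

```text
20 45 110 None
20 90 110 None
20 90 150 None
20 45 200 None
25 45 110 [ 496. -142.  236.] [-75.3  49.4 133.3  79.7  89.5  -2.6] [[381.0, 290.0], [227.0, 290.0], [534.0, 290.0], [367.0, 364.0], [405.0, 160.0]] [222 178 145 124 112 109 103  98 100 106 109  93  79  66]
25 90 110 [ 495. -163.  187.] [-76.4  56.3 130.   78.7  88.8  -6.1] [[317.0, 306.0], [171.0, 306.0], [464.0, 306.0], [317.0, 374.0], [318.0, 189.0]] [222 174 138 112  97  91  80  72  70  72  77  84  78  66]
25 90 150 [ 459. -179.  187.] [-82.7  56.1 129.6  72.4  88.2  -5.5] [[317.0, 287.0], [186.0, 287.0], [448.0, 287.0], [317.0, 353.0], [317.0, 181.0]] [222 174 137 111  94  86  76  67  64  66  71  79  89  98]
25 45 200 [ 415. -180.  236.] [-89.9  48.9 132.   65.1  89.6  -0.8] [[367.0, 255.0], [247.0, 255.0], [487.0, 255.0], [358.0, 322.0], [380.0, 152.0]] [222 178 145 121 106 100  95  89  88  93 103 116 131 144]
31 45 110 [ 502. -152.  236.] [-73.5  47.5 126.5  75.6  91.5   5.8] [[380.0, 286.0], [228.0, 286.0], [531.0, 286.0], [365.0, 348.0], [407.0, 170.0]] [222 182 152 132 120 116 112 106 105 109 106  89  73  59]
31 90 110 [ 500. -173.  187.] [-74.6  54.1 123.4  74.4  90.7   2.4] [[317.0, 299.0], [173.0, 299.0], [462.0, 299.0], [317.0, 356.0], [318.0, 196.0]] [222 179 145 121 106  98  90  80  76  76  79  85  73  59]
31 90 150 [ 466. -193.  187.] [-79.9  53.9 122.6  69.1  91.2   3.2] [[317.0, 281.0], [188.0, 281.0], [446.0, 281.0], [317.0, 337.0], [317.0, 187.0]] [222 179 145 120 104  96  88  78  72  72  76  82  89  92]
31 45 200 [ 425. -199.  236.] [-85.8  47.2 124.4  63.4  93.8   7.6] [[366.0, 252.0], [247.0, 252.0], [485.0, 252.0], [357.0, 310.0], [381.0, 159.0]] [222 183 153 131 118 112 110 102 100 103 110 120 133 134]
```

```bash
python3 - <<'E'
from mv import *
Rm=rotx(31,90,0);a=Rs.T@Rm[:,0];t=np.array([-10,-70*np.sin(np.radians(60)),70*np.cos(np.radians(60))])-a*170
q=IK(W(t),Rm,[SEED]);print(q,W(t))
command_gripper(0,10)
print(state()['t'],state()['finger_gap'])
movej(q.tolist());s=state();print(s['t'],s['tcp_pos'],s['contact_force'])
snap('wrist','w1');snap('scene','s1');print(state()['t'])
E
```

```text
[-82.25415561  49.17521145 123.86026281  66.89937197  92.74395041
   6.40365021] [ 449.54792691 -194.25501832  222.        ]
1.4917 0.2552486085426334
3.1417 [ 449.54845407 -194.70050103  221.73900933] [-0.25146081  1.02842245  0.51084274]
3.2417
```

View pics/w1.png

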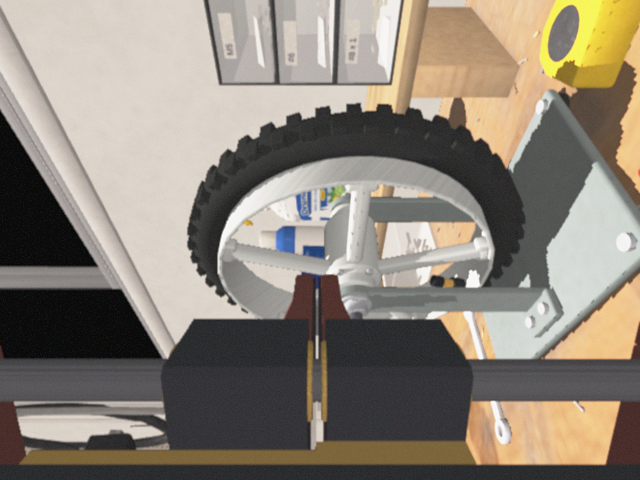

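View pics/s1.png

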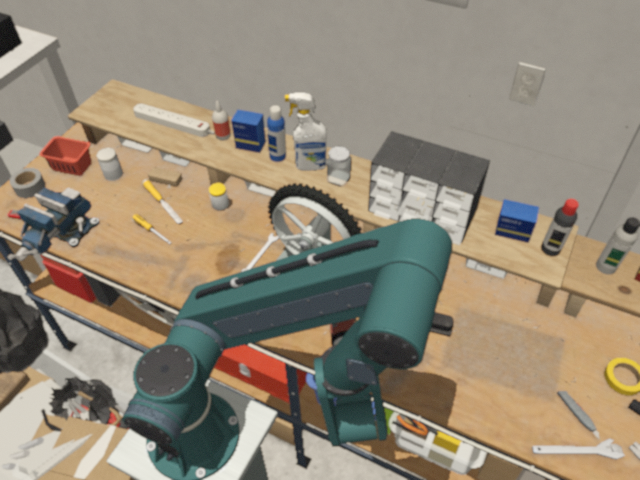

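The wrist picture is rotated (world up is image left). It shows the wheel with the valve (brass and black cap) at about (447,282), close to the upright below the axle. Spoke ends are at about (357,190), (232,248) and (482,250). The scene view shows only the top of the wheel.

```bash
python3 - <<'E'
import cv2
im=cv2.imread('pics/w1.png')[90:330,180:540];cv2.imwrite('pics/w1c.png',cv2.resize(im,(792,528),interpolation=cv2.INTER_CUBIC))
E
```

```text
(no output)
```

View pics/w1c.png

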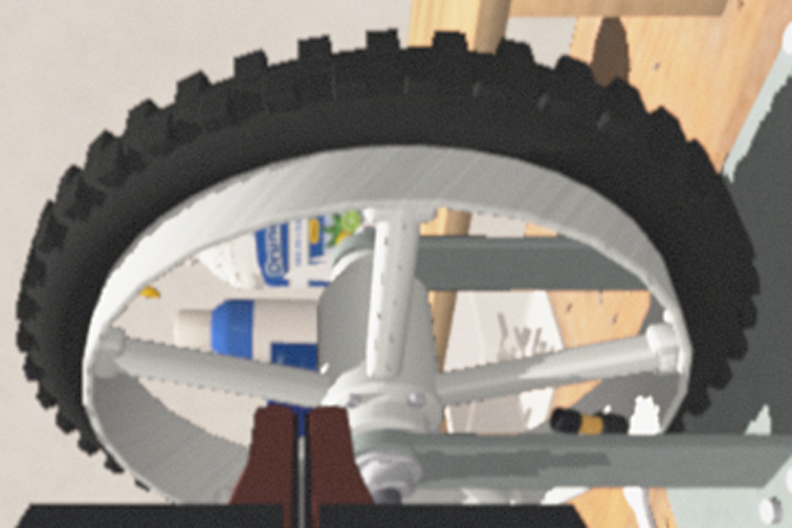

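```bash
cat >> mv.py <<'E'
def cast(d,u,v,xr):
    n=Rs[:,0];P=onplane(d,u,v,n,n@AX+xr);return Rs.T@(P-AX)
E
python3 - <<'E'
from mv import *
d=load('w1')
f=lambda p:(180+p[0]/2.2-.25,90+p[1]/2.2-.25)
pts=[(395,146),(480,152),(560,180),(620,220),(660,270),(687,335),(300,160),(230,190),(160,240),(110,300),(86,360)]
C=np.array([cast(d,*f(p),-34)[1:] for p in pts])
A=np.c_[2*C,np.ones(len(C))];s=np.linalg.lstsq(A,(C**2).sum(1),rcond=None)[0];r=np.sqrt(s[2]+s[:2]@s[:2]);print('circle',s[:2],r,np.round(np.linalg.norm(C-s[:2],axis=1)-r,1))
for c in ([0,0],s[:2]):
  for n,p,x in [('sp right o',(395,215),-26),('r i',(385,370),-28),('up o',(108,353),-26),('up i',(310,388),-28),('dn o',(662,343),-26),('dn i',(445,390),-28),('valve cap',(558,418),-18),('valve foot',(625,424),-18)]:
    P=cast(d,*f(p),x)[1:]-c;print(n,np.round(P,1),'r',np.round(np.hypot(*P)),'phi',np.round(np.degrees(np.arctan2(-P[0],P[1]))%360,1))
# top-view nut
t=load('top0')
for u,v in [(301,241),(305.5,182.5)]: print(Rs.T@(onplane(t,u,v,[0,0,1],187)-AX))
E
```

```text
circle [-29.86149692   2.36083033] 113.24770060968403 [ 2.7  2.3 -0.2 -2.3 -3.2  2.4  1.9 -0.9 -3.5 -2.8  3.3]
sp right o [-109.9    3.4] r 110.0 phi 88.2
r i [-24.9   0.4] r 25.0 phi 89.2
up o [-33.3 112.1] r 117.0 phi 16.5
up i [-11.9  30.8] r 33.0 phi 21.2
dn o [ -40.7 -107.9] r 115.0 phi 159.3
dn i [-10.7 -25.9] r 28.0 phi 157.6
valve cap [ 26.2 -83.8] r 88.0 phi 197.3
valve foot [  31.1 -116.1] r 120.0 phi 195.0
sp right o [-80.1   1.1] r 80.0 phi 89.2
r i [ 5. -2.] r 5.0 phi 248.1
up o [ -3.4 109.7] r 110.0 phi 1.8
up i [17.9 28.4] r 34.0 phi 327.8
dn o [ -10.9 -110.3] r 111.0 phi 174.4
dn i [ 19.2 -28.3] r 34.0 phi 214.1
valve cap [ 56.  -86.1] r 103.0 phi 213.0
valve foot [  61.  -118.4] r 133.0 phi 207.3
[-67.55824636  -0.97140756   0.        ]
[73.82634176  0.72954618  0.        ]
```

The fitted angles agree: spokes at 16.5, 88.7 and 159° (72° apart) and the valve at 196°, all about the axle I took from the top view. So the wheel needs +164° clockwise. The plan is two pushes of about 82°, each with the fingers entering near the top and sweeping down the right side.

```bash
cat >> mv.py <<'E'
YT=33;RT=rotx(YT,90,0);aT=Rs.T@RT[:,0]
def tip(ph,r=70,back=0,depth=-9):
    c=np.array([-26,-r*np.sin(np.radians(ph)),r*np.cos(np.radians(ph))])
    return c+aT*((depth+26)/aT[0])-aT*back
E
python3 - <<'E'
from mv import *
q=SEED
for ph in (-20,-14,-8,0,20,40,60,80,90,100,110):
    t=tip(ph);q=IK(W(t),RT,[q,SEED]);q1=None if q is None else IK(W(tip(ph,back=100)),RT,[q])
    print(ph,np.round(t),[np.round(tipclear(tip(ph,back=b),aT is not None and Rs.T@RT)).astype(int).tolist() for b in (0,40,100)],None if q is None else np.round(q),None if q1 is None else np.round(q1),'gp',round(np.linalg.norm(tip(ph,back=119))))
    if q is None:q=SEED
E
```

```text
-20 [-9. 37. 66.] [[25, 0], [25, 37], [40, 94]] [-48.  46. 131.  99.  90.   3.] [-65.  47. 134.  82.  90.  -0.] gp 127
-14 [-9. 30. 68.] [[27, 2], [27, 41], [45, 94]] [-49.  45. 130.  98.  89.   4.] [-66.  46. 133.  81.  90.   1.] gp 131
-8 [-9. 23. 69.] [[28, 8], [28, 45], [49, 94]] [-50.  45. 130.  97.  89.   5.] [-66.  46. 132.  81.  90.   2.] gp 134
0 [-9. 13. 70.] [[29, 11], [29, 47], [52, 94]] [-51.  45. 129.  96.  89.   6.] [-67.  45. 131.  80.  91.   4.] gp 138
20 [ -9. -11.  66.] [[25, 15], [30, 47], [48, 94]] [-54.  45. 127.  93.  90.   8.] [-69.  45. 129.  78.  91.   6.] gp 148
40 [ -9. -32.  54.] [[19, 15], [26, 47], [47, 96]] [-56.  47. 125.  91.  90.   8.] [-70.  47. 126.  77.  92.   7.] gp 156
60 [ -9. -47.  35.] [[17, 15], [24, 47], [47, 99]] [-57.  49. 124.  90.  90.   7.] [-71.  49. 124.  76.  92.   6.] gp 162
80 [ -9. -56.  12.] [[20, 15], [24, 47], [47, 102]] [-58.  52. 123.  89.  90.   5.] [-72.  52. 123.  75.  91.   4.] gp 165
90 [ -9. -57.   0.] [[21, 15], [25, 47], [47, 98]] [-58.  54. 122.  89.  90.   4.] [-72.  54. 123.  75.  91.   3.] gp 166
100 [ -9. -56. -12.] [[20, 15], [24, 47], [47, 86]] [-58.  55. 122.  89.  90.   2.] [-72.  56. 123.  75.  90.   2.] gp 165
110 [ -9. -53. -24.] [[18, 15], [24, 47], [47, 74]] [-57.  57. 122.  90.  90.   1.] [-72.  57. 123.  75.  90.   0.] gp 164
```

```bash
cat >> mv.py <<'E'
def arc(p0,p1,v=50,step=8,stop=14):
    n=max(1,int(np.ceil(abs(p1-p0)/step)))
    for p in np.linspace(p0,p1,n+1)[1:]:
        h=move_linear(W(tip(p)).tolist(),v=v,stop_force=stop)
        s=state();print('phi',round(p),'t',round(s['t'],2),'F',np.round(s['contact_force'],1),'err',np.round(s['tcp_pos']-W(tip(p)),1),'HIT' if h else '')
        if h: return False
    return True
def pre(ph,back=115):
    q=IK(W(tip(ph,back=back)),RT,[np.array(state()['q']),SEED]);print('pre',chk(np.array(state()['q']),q)[::6]);movej(q.tolist())
def enter(ph): 
    h=move_linear(W(tip(ph)).tolist(),v=80,stop_force=6);s=state();print('in',h,np.round(s['contact_force'],1),np.round(s['tcp_pos']-W(tip(ph)),1));return not h
def leave(ph,back=115):
    move_linear(W(tip(ph,back=back)).tolist(),v=100);s=state();print('out t',s['t'],np.round(s['contact_force'],1))
E
python3 - <<'E'
from mv import *
pre(51);s=state();print(s['t'],np.round(s['contact_force'],1))
if enter(51):
    arc(51,83)
    snap('wrist','w2')
E
```

```text
pre [108 100  92  84  77  70  63]
3.6167 [0.2 0.1 0.2]
in False [-0.2 -0.1  1.1] [-0.1 -0.4 -0. ]
phi 59 t 5.54 F [-0.3 -0.7 -0.7] err [ 0.  -0.6 -0.4] 
phi 67 t 5.88 F [ 0.2 -0.2 -0.2] err [ 0.  -0.2 -0.3] 
phi 75 t 6.22 F [0.1 0.2 0.3] err [ 0.  -0.2 -0.4] 
phi 83 t 6.57 F [-0.1  0.3  0.8] err [ 0.  -0.1 -0.5]
```

View pics/w2.png

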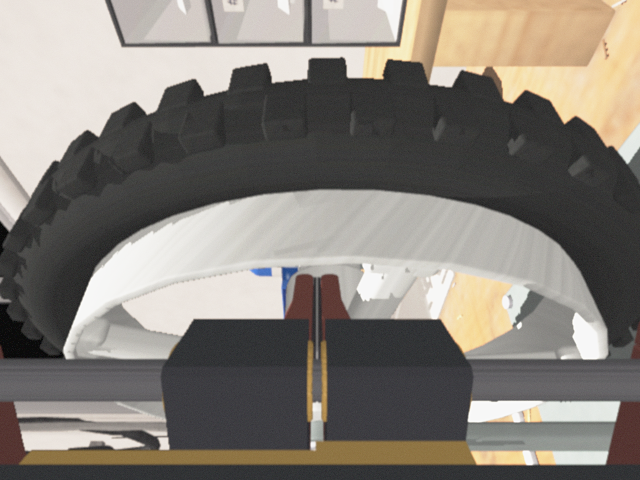

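The fingertips are inside the wheel at (318,280), and a spoke shows just below them (image right, about (400,290)). I'll carry on with the sweep.

```bash
python3 - <<'E'
from mv import *
if arc(83,121): pass
leave(121)
pre(60,back=165)
snap('wrist','w3');print(state()['t'])
E
```

```text
phi 91 t 6.95 F [0.2 0.4 0.4] err [ 0.  -0.  -0.3] 
phi 98 t 7.28 F [ 0.1 -0.1  0.1] err [ 0.  -0.1 -0.3] 
phi 106 t 7.62 F [0.1 0.3 0.3] err [ 0.  -0.1 -0.3] 
phi 113 t 7.95 F [ 0.7 -0.5  0.3] err [ 0.1 -0.2 -0.3] 
phi 121 t 8.28 F [1.9 0.2 0.5] err [ 0.1 -0.1 -0.3] 
out t 9.5833 [-0.   0.3  0.4]
pre [59 64 70 76 82 89 95]
10.075
```

View pics/w3.png

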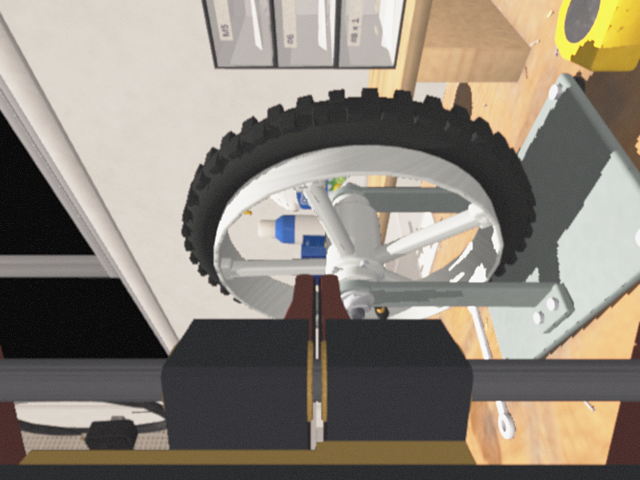

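The wheel has turned. The valve is now at about (382,312), and the spokes end at about (316,190), (482,213) and (226,267). Measuring the angle:

```bash
cat > mz.py <<'E'
from mv import *
def phi(d,u,v,x):
    P=cast(d,u,v,x)[1:];return round(float(np.degrees(np.arctan2(-P[0],P[1]))%360),1),round(float(np.hypot(*P)))
E
python3 - <<'E'
from mz import *
d=load('w3')
for p,x in [((318,192),-26),((348,250),-28),((482,215),-26),((390,258),-28),((228,267),-26),((322,268),-28),((380,312),-18)]: print(p,phi(d,*p,x))
im=cv2.imread('pics/w3.png')[90:330,180:540];cv2.imwrite('pics/w3c.png',cv2.resize(im,(792,528),interpolation=cv2.INTER_CUBIC))
E
```

```text
(318, 192) (70.5, 102)
(348, 250) (73.2, 28)
(482, 215) (142.2, 116)
(390, 258) (153.0, 33)
(228, 267) (358.3, 116)
(322, 268) (357.1, 30)
(380, 312) (251.0, 117)
```

View pics/w3c.png

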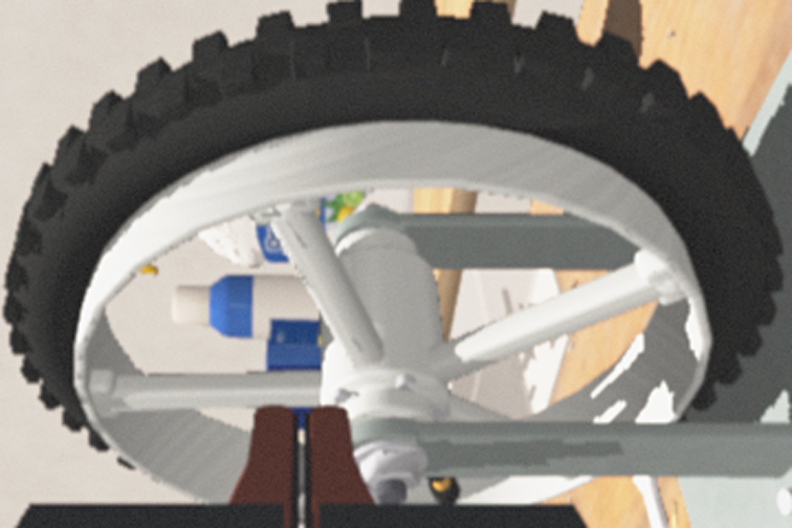

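```bash
python3 - <<'E'
from mz import *
pre(34)
if enter(34) and arc(34,104):
    leave(104)
    pre(60,back=165)
    snap('wrist','w4');print(state()['t'])
im=cv2.imread('pics/w4.png')[90:330,180:540];cv2.imwrite('pics/w4c.png',cv2.resize(im,(792,528),interpolation=cv2.INTER_CUBIC))
E
```

```text
pre [99 92 85 79 73 67 62]
in False [ 0.1 -0.4 -0.2] [-0.1 -0.4 -0. ]
phi 42 t 12.39 F [-0.1 -0.3  0.1] err [ 0.1 -0.8 -0.3] 
phi 50 t 12.73 F [ 0.2 -0.4 -0. ] err [ 0.  -0.3 -0.3] 
phi 57 t 13.07 F [-0.3  0.1 -0.9] err [ 0.1 -0.4 -0.5] 
phi 65 t 13.42 F [-0.   0.4  0.1] err [ 0.2 -0.5 -0.6] 
phi 73 t 13.76 F [ 0.6 -1.2 -0.7] err [ 0.1 -0.4 -0.6] 
phi 81 t 14.1 F [0.3 0.8 0. ] err [ 0.1 -0.3 -0.7] 
phi 88 t 14.44 F [0.1 0.8 0.6] err [ 0.  -0.1 -0.4] 
phi 96 t 14.78 F [-0.3  0.4 -0.1] err [ 0.  -0.1 -0.2] 
phi 104 t 15.12 F [-0.9  0.2  0.1] err [ 0.  -0.1 -0.3] 
out t 16.425 [ 0.6  0.7 -0.7]
pre [59 65 71 77 83 89 96]
16.8583
```

View pics/w4c.png

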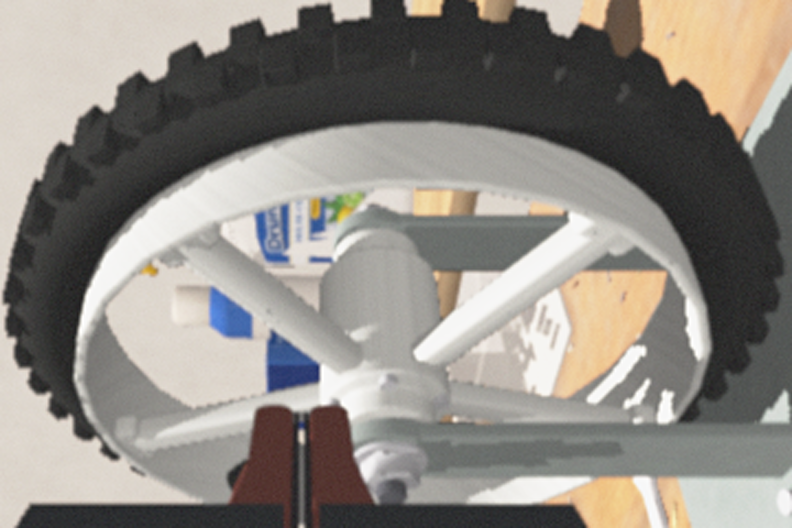

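The spoke ends are now at (190,245), (600,235), (130,430) and (650,408) in the crop. The valve cap peeks out beside the fingers at (237,475).

```bash
python3 - <<'E'
from mz import *
d=load('w4');f=lambda p:(180+p[0]/2.2-.25,90+p[1]/2.2-.25)
for p,x in [((193,243),-26),((345,355),-28),((602,237),-26),((425,352),-28),((133,430),-26),((655,408),-26),((237,475),-18)]: print(p,phi(d,*f(p),x))
E
```

```text
(193, 243) (50.9, 113)
(345, 355) (55.0, 31)
(602, 237) (125.2, 112)
(425, 352) (115.0, 31)
(133, 430) (341.8, 116)
(655, 408) (187.9, 118)
(237, 475) (305.4, 116)
```

```bash
python3 - <<'E'
from mz import *
pre(17)
if enter(17) and arc(17,87):
    leave(87)
    pre(60,back=165)
    snap('wrist','w5');print(state()['t'])
im=cv2.imread('pics/w5.png')[90:330,180:540];cv2.imwrite('pics/w5c.png',cv2.resize(im,(792,528),interpolation=cv2.INTER_CUBIC))
E
```

```text
pre [99 91 85 78 72 67 62]
in False [0.2 0.4 0.2] [-0.1 -0.4 -0. ]
phi 25 t 19.23 F [0.7 0.2 0.3] err [ 0.1 -0.9 -0.2] 
phi 33 t 19.57 F [-1.1  0.8 -0. ] err [-0.  -0.3 -0.2] 
phi 40 t 19.91 F [-0.2 -0.1  0.3] err [ 0.2 -0.7 -0.4] 
phi 48 t 20.25 F [-0.2  0.1  0.9] err [ 0.3 -0.8 -0.5] 
phi 56 t 20.59 F [-0.6  0.3  0.4] err [ 0.2 -0.7 -0.5] 
phi 64 t 20.93 F [-0.3  0.5 -0.2] err [ 0.2 -0.5 -0.6] 
phi 71 t 21.27 F [-0.1  0.1 -0.4] err [ 0.1 -0.4 -0.6] 
phi 79 t 21.62 F [ 0.2 -0.1 -0.3] err [ 0.1 -0.3 -0.7] 
phi 87 t 21.96 F [-1.4 -0.5  0. ] err [ 0.  -0.1 -0.4] 
out t 23.2583 [-0.3 -0.7 -0.9]
pre [59 65 71 77 83 89 96]
23.6417
```

View pics/w5c.png

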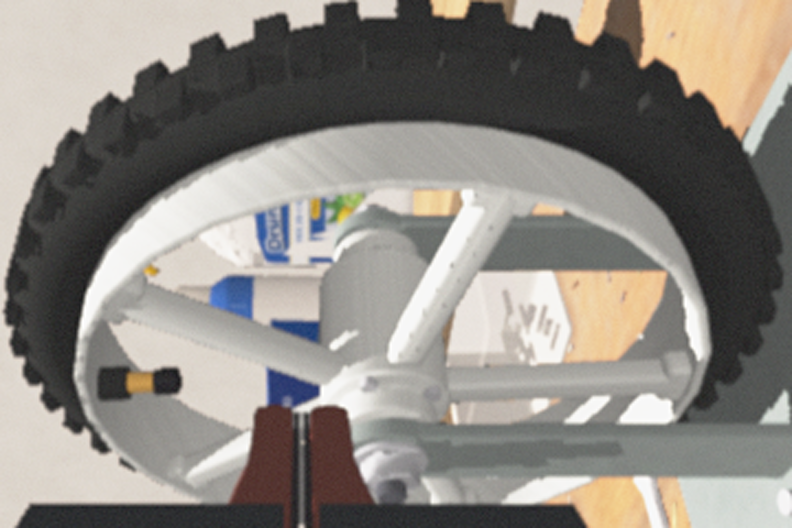

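The valve is now at the top, spanning (100..182, 381) in the crop with brass in the middle. I'll measure it with a brass colour mask and the spoke ends.

```bash
python3 - <<'E'
from mz import *
d=load('w5');f=lambda p:(180+p[0]/2.2-.25,90+p[1]/2.2-.25)
for p,x in [((128,297),-26),((320,360),-28),((485,203),-26),((403,355),-28),((680,372),-26),((455,385),-28),((102,383),-18),((141,381),-18),((180,381),-18)]: print(p,phi(d,*f(p),x))
h=cv2.cvtColor(d['pixels'],cv2.COLOR_RGB2HSV);m=cv2.inRange(h,(10,120,80),(30,255,255));n,l,st,c=cv2.connectedComponentsWithStats(m)
for i in range(1,n):
    if 200<c[i][0]<300 and 230<c[i][1]<290 and st[i][4]>15: print('brass',c[i],st[i][4],[phi(d,*c[i],x) for x in(-13,-18,-23)])
# stand check: base plate bolts compare w1/w3/w5
g=snap('top','top5')
E
```

```text
(128, 297) (31.2, 114)
(320, 360) (39.0, 36)
(485, 203) (102.2, 109)
(403, 355) (100.1, 26)
(680, 372) (174.4, 119)
(455, 385) (170.6, 28)
(102, 383) (355.4, 121)
(141, 381) (355.5, 104)
(180, 381) (354.7, 87)
brass [242.92307692 263.50961538] 104 [(351.0, 108), (355.0, 105), (359.2, 103)]
```

View pics/top5.png

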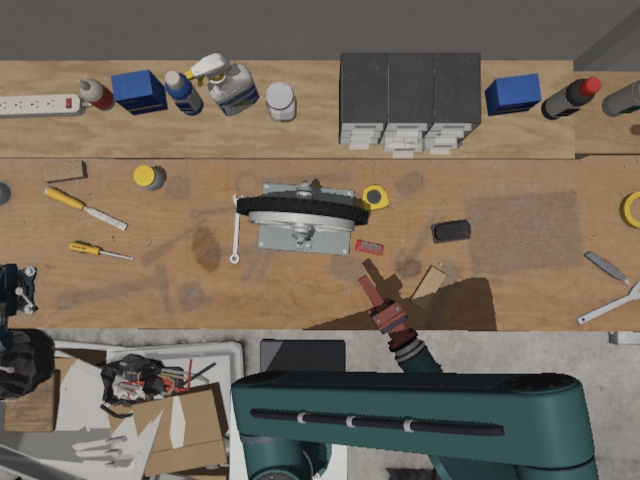

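The stand and bystanders look unmoved in the top view. The valve reads about -5° (355°): 355.0–355.5 from the valve and -4.8 to -5.8 from the spokes. One more small push will centre it. The spoke contact point is known to be near finger angle 87°.

```bash
python3 - <<'E'
from mz import *
pre(70)
if enter(70) and arc(70,84) and arc(84,91.5,v=20,step=4):
    leave(91.5)
    pre(60,back=165);snap('wrist','w6')
    pre(5,back=165);snap('wrist','w7');snap('scene','s7');snap('top','top7');print(state()['t'],state()['contact_force'])
a=[cv2.imread(f'pics/{n}.png')[80:340,180:540] for n in('w6','w7')]
cv2.imwrite('pics/w67.png',cv2.resize(np.hstack(a),(800,289),interpolation=cv2.INTER_CUBIC))
E
```

```text
pre [98 92 86 80 74 68 62]
in False [-0.6  0.5 -1. ] [-0.1 -0.4  0. ]
phi 77 t 25.91 F [ 0.2 -1.1  0.7] err [-0.  -0.4 -0.4] 
phi 84 t 26.23 F [0.  0.4 1. ] err [-0.  -0.1 -0.4] 
phi 88 t 26.61 F [-0.6  0.3  0.8] err [-0.   0.1  0.1] 
phi 92 t 26.98 F [0.2 0.4 1.9] err [-0.   0.1 -0.2] 
out t 28.2833 [-0.4  0.3 -0.3]
pre [59 65 71 77 83 89 96]
pre [99 98 98 98 98 98 99]
29.1917 [ 0.54555155 -0.65945469 -0.37783223]
```

View pics/w67.png

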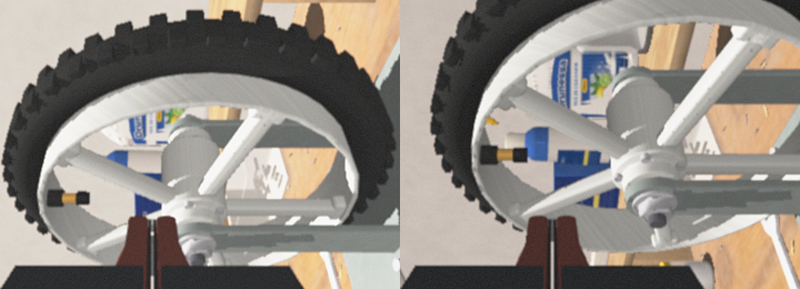

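View pics/s7.png

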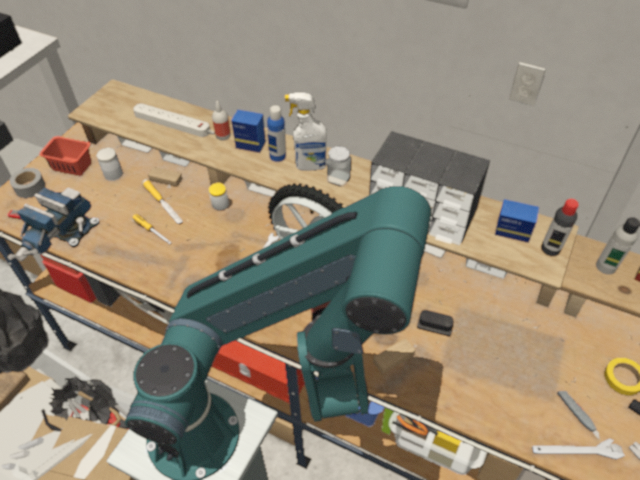

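Both views show the valve at the top and all the spokes clearly. I'll triangulate the brass and cap from the two wrist positions.

```bash
python3 - <<'E'
from mz import *
V={n:load(n) for n in('w6','w7')};B={};ax={}
for n,d in V.items():
    h=cv2.cvtColor(d['pixels'],cv2.COLOR_RGB2HSV);m=cv2.inRange(h,(10,120,80),(30,255,255));k,l,st,c=cv2.connectedComponentsWithStats(m)
    for i in range(1,k):
        if 200<c[i][0]<320 and 190<c[i][1]<290 and st[i][4]>40: print(n,'brass',c[i],st[i],phi(d,*c[i],-18));B[n]=c[i]
    a=d['pixels'][190:290,200:330];cv2.imwrite(f'pics/{n}c.png',cv2.resize(a[:,:,::-1],(780,600),interpolation=cv2.INTER_CUBIC))
if len(B)==2:
    P=tri([ray(V[n],*B[n]) for n in V]);print('brass rel axle',Rs.T@(P-AX))
a,b=load('top0'),load('top7')
for nm,(y0,y1,x0,x1) in dict(stand=(180,258,240,360),tape=(182,212,362,392),hex=(238,256,354,386),span=(194,266,228,246),block=(216,244,428,474),offcut=(262,310,408,448)).items():
    g=[cv2.cvtColor(z['pixels'],cv2.COLOR_RGB2GRAY)[y0:y1,x0:x1].astype(np.float32) for z in(a,b)];print(nm,np.round(cv2.phaseCorrelate(*g),2))
E
```

```text
w6 brass [241.4  258.11] [235 254  14   9 100] (360.0, 105)
w7 brass [273.82945736 218.85271318] [267 214  15  10 129] (359.8, 105)
brass rel axle [-17.64565326   0.70508823 104.69476083]Traceback (most recent call last):
  File "<stdin>", line 12, in <module>
    return _wrapfunc(a, 'round', decimals=decimals, out=out)
    return _wrapit(obj, method, *args, **kwds)
    conv = _array_converter(obj)
ValueError: setting an array element with a sequence. The requested array has an inhomogeneous shape after 1 dimensions. The detected shape was (2,) + inhomogeneous part.
```

View pics/w7c.png

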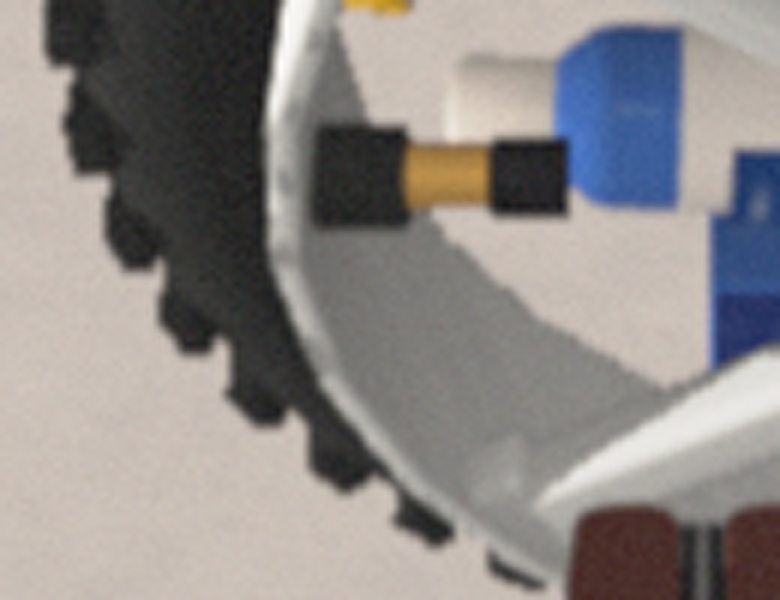

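View pics/w6c.png

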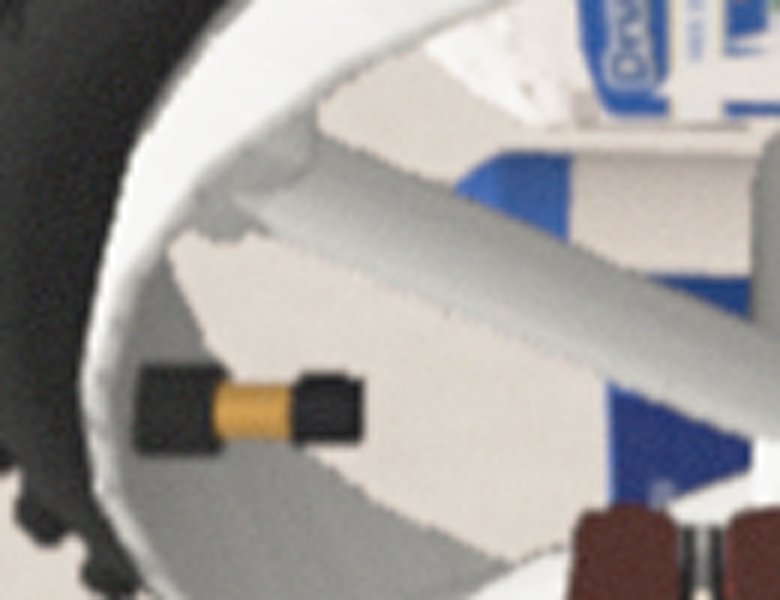

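The stem is level in both pictures, which means vertical in the world. The triangulated brass is 0.7 mm off the axle's vertical at 105 mm, about 0.4°. Now a last check that nothing else shifted, then I'll hand in.

```bash
python3 - <<'E'
from mz import *
a,b=load('top0'),load('top7')
for nm,(y0,y1,x0,x1) in dict(base=(222,258,255,292),tape=(182,212,362,392),hex=(238,256,354,386),span=(194,266,228,246),block=(216,244,428,474),offcut=(262,310,408,448)).items():
    g=[cv2.cvtColor(z['pixels'],cv2.COLOR_RGB2GRAY)[y0:y1,x0:x1].astype(np.float32) for z in(a,b)];s,r=cv2.phaseCorrelate(*g);print(nm,np.round(s,2),round(r,2),round(float(np.abs(g[0]-g[1]).mean()),1))
s=state();print(s['t'],np.round(s['contact_force'],1),np.round(np.max(np.abs(s['qvel'])),2))
hand_in()
E
```

```text
base [ 0.18 -0.29] 0.93 9.5
tape [0.   0.03] 1.0 7.5
hex [-0.06  0.04] 0.99 7.4
span [-0.   -0.26] 0.98 7.8
block [-0.03  0.04] 0.98 5.7
offcut [-0.05 -0.19] 0.47 34.0
29.1917 [ 0.5 -0.7 -0.4] 0.6
the job is handed in; nothing more can be done
```

The valve is at the top, about 0.4° from vertical by my last measurement, and the job is handed in at about 29 s of the 51 s allowed.

I turned the wheel clockwise by pushing on its spokes with the shut fingertips: three pushes of about 55°, then a fourth to trim the last 5°. I drew the fingers right out of the wheel after each push. The valve started at about 196° and stood at about 250°, 305° and 355° after the first three pushes.

**Last checks before handing in:**
- **Valve:** triangulated from two wrist-camera positions, it sits 0.7 mm off the axle's vertical at 105 mm. Single-view estimates gave 360.0° and 359.8°, and the stem looks straight in both pictures.
- **Forces:** tool force readings, taken at the end of each short move, stayed under about 2.5 N. None of the force stops tripped.
- **Stand and other things:** in the top view, the stand base, tape measure, hex keys, spanner and sanding block shifted by at most about 0.3 pixel (under 1 mm).

**Checks that were weak or disagreed:**
- **Offcut:** the image comparison was poor (match 0.47) because its picture was in the arm's shadow. Its measured shift was still only 0.2 pixel, and the arm's path was planned clear of it.
- **Axle centre:** an early circle fit to half of the rim gave a wrong axle centre. I used the centre of the base plate instead; the spoke spacing and the axle nuts in the top view agreed with it.

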